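# Make up the tea tin and the snack tin

## Robot

A 6-joint arm with a two-finger parallel gripper is mounted at the origin on a cart in front of the work surface, level with it; the furniture and walls round the work are solid. World frame = base frame: x ahead of the robot, y to its left, z up, the work surface at z = 0. Lengths are in mm, angles in rad, forces in N, time in s.
With the tool pointing down it reaches from about 400 to 925 mm from the base axis. Payload 12.5 kg.
Tool frame: the origin (TCP) lies midway between the tips of the shut fingers; the grasp point (between the pads) lies 19 mm behind it (env.tcp_to_grasp is the distance from the TCP to the grasp point, in mm); z points along the fingers, y is the line along which they close (so a half turn about z gives the same grasp; the last joint's range is limited). The gripper opens to 95 mm and grips with 3 to 60 N. Pads are 20 mm wide; open, the fingers measure 119 mm over their backs; the gripper's body (75 mm by 180 mm) begins 59 mm behind the grasp point.
Start: joints at [1.036, 0.491, 1.559, -0, 1.092, -0.106], TCP at [259.849, 568.441, 214.661] pointing down, gripper open.
Joint ranges: [-3.1, 3.1], [-0.84, 2.19], [0.05, 2.79], [-1.13, 4.28], [0.06, 2.93], [-2.69, 2.69]. Speed limits (rad/s): [2.22, 2.22, 2.79, 3.14, 3.14, 3.14].

## Interface

Orientations are given as [roll, pitch, yaw] about the fixed x, y, z axes, in that order (R = Rz(yaw) Ry(pitch) Rx(roll)).
In Python, from cell import env gives the robot as it stands. The module is installed in compiled form; this text tells all that it offers.
- The arm moves only by the tool step_arm, never from a script. Its argument "plan" is a list that holds one entry, the list of rows, each a list of 5 numbers: the shift along the tool's x, y, z in mm, then the turn about the tool's z in degrees, then the opening, from -1 (shut) to 1 (fully open). A call has 1 to 8 rows; each row is the pose to reach, as a shift and turn from the pose commanded when the call began, along the tool's axes at that moment; what a row does not reach only later rows make up. A row lasts 1/12 s, in which the tool goes at most 41.7 mm and 7.16 degrees, less where a joint would pass 70% of its speed; a pose out of reach is approached as far as the arm can. A call with a gripper value outside its range is refused whole. The fingers move at their own pace and stop on an object; the grip force is fixed at half the most. Time passes only in rows, so rows that repeat a pose let the fingers close. It gives the time, the measured TCP pose, the force, the opening and the grip force at its end, in the units of the state.
- env.state(): the state, without advancing time (a new reading comes with each control period).
- env.read_camera(name): name is "scene" or "side" or "wrist"; returns the picture (480x640x3 uint8, blue, green, red); there is no depth.
- env.get_calibration(name): a dict with "K" (3x3 intrinsics, pixels), "extrinsics" (4x4, takes a point from world to camera coordinates). Camera axes: x right, y up, looking along -z (the intrinsics and any distortion apply to the point x, -y, -z); pixel columns grow to the right and rows downward; lengths in mm; the calibration is good to about 2 mm. The wrist camera is an equidistant fisheye: a pixel r from the principal point sees the ray r / f radians off the axis. A picture is of the moment at which its call begins: read the wrist's pose just before it. get_calibration takes no time and is no camera call; for the wrist camera it gives the pose at the moment of the call.
- env.job_done(): hands the job in; it is judged then, once.
The state is a dict: "t": time; "joints": joint angles; "qvel": joint speeds; "tau": joint torques, N m; "eef_pos": TCP position; "tcp_rot": TCP orientation; "ft_force": force on the tool from outside, world axes, zero at the start; "moment": the same for the moment, N m; "opening": opening from 0.0 (shut) to 1.0 (fully open); "grip_force": force on a finger pad.
Only numpy, scipy, OpenCV 4.12 (cv2) and the standard library are available. Lean on these libraries where they do the work, as an engineer would, in place of code of your own. Each camera call takes 0.05 s, during which the arm holds its last target. There are 200 camera calls.

## Task

Make up the two kits in the hinged tins, one thing to a compartment. Into the tea tin, which already holds tea sachets in its narrow compartment, put the cork-lidded honey pot, upright, and the lemon in its two free compartments; into the snack tin, with two compartments, put the mandarin and the flat pocket tin, lying flat (either way round in both). Then shut both lids fully, and leave the lime and the egg timer where they are.

Things in the scene. Friction and masses are not known exactly. Their poses are not given: they have to be found in the camera images.
- tea_tin: Open metal tin with three compartments, fixed: 106 (x) by 220 (y) mm, 28 high, walls and floor 4. Origin: centre of underside; x to the back (hinge), y to its left seen from the front. Dividers' top at z 20 mm. Free compartments, each 98 (x) by 84 (y): centres (0, 24) and (0, -64) mm. Narrow one at y 70 to 106, with fixed upright paper tea sachets from y 79 on, top z 48 mm.
- snack_tin: Open metal tin with two equal compartments, fixed: 106 (x) by 220 (y) mm, 28 high, walls and floor 4. Origin: centre of underside; x to the back (hinge), y to its left seen from the front. Divider's top at z 20 mm. Compartments each 98 (x) by 104 (y) mm, centres (0, 54) and (0, -54) mm. (Over the back of the worktop, from x 0.58 m on, hangs a wall shelf, underside z 0.45 m.)
- tea_tin_lid (a joint): Lid of the tea tin: metal shell 42 mm deep; stiff friction hinge along tin y at tin x 53, z 28 mm. Rad: 0 shut (top 71 mm up), starts at 1.50 to 1.58, upright, stays where left, moved by 2 N. Steel latch tab (56 wide, 4 thick) juts 18 mm from its front edge in the rim plane, tip 124 mm from hinge; open, it points up, with a ledge behind: draw it forward, then press the lid's top near its front
- snack_tin_lid (a joint): Lid of the snack tin: metal shell 42 mm deep; stiff friction hinge along tin y at tin x 53, z 28 mm. Rad: 0 shut (top 71 mm up), starts at 1.50 to 1.58, upright, stays where left, moved by 2 N. Steel latch tab (56 wide, 4 thick) juts 18 mm from its front edge in the rim plane, tip 124 mm from hinge; open, it points up, with a ledge behind: draw it forward, then press the lid's top near its front
- honey_pot: Small round white pot with a flat cork lid fixed on it, 58 mm diameter, 50 mm high, about 0.15 kg, standing upright. Origin: centre of its underside, z up.
- lemon: Lemon lying on its side, 78 mm long (along its own x) by 55 mm, 56 mm high. Origin: centre of its underside as it lies at the start (28 mm below its middle); it turns with the fruit.
- mandarin: Mandarin, 64 x 63 mm across, 54 mm high. Origin: centre of its underside as it lies at the start (27 mm below its middle); it turns with the fruit.
- pocket_tin: Flat closed green pocket tin lying flat: 47 mm along its own x, 70 mm along its y, 17 mm high, 55 g; its lid does not open. Origin: centre of its underside, z up.
- lime: Lime, 53 x 46 x 48 mm, bystander behind the stock. Origin: its underside.
- egg_timer: Round kitchen timer, green dial on a white base, 54 mm diameter, 41 mm high, bystander behind the stock. Origin: centre of its underside.
Not all that is in view belongs to the job. Leave any pink look-alike of the lemon alone.

How it is judged (in metres and radians):
At the end, for the whole second after the job is handed in: Tea tin: honey pot upright (0.15 rad) on the floor of one free compartment, lemon in the other. Snack tin: mandarin in one compartment, pocket tin flat (0.2 rad) on the floor of the other. Both lids shut to within 0.05 rad; all at rest (((x of honey_pot in the frame of tea_tin between -0.023 and 0.023 m and y of honey_pot in the frame of tea_tin between 0.008 and 0.04 m and z of honey_pot in the frame of tea_tin between -0.005 and 0.01 m and x of lemon in the frame of tea_tin between -0.049 and 0.049 m and y of lemon in the frame of tea_tin between -0.106 and -0.022 m and z of lemon in the frame of tea_tin between -0.005 and 0.062 m) or (x of honey_pot in the frame of tea_tin between -0.023 and 0.023 m and y of honey_pot in the frame of tea_tin between -0.08 and -0.048 m and z of honey_pot in the frame of tea_tin between -0.005 and 0.01 m and x of lemon in the frame of tea_tin between -0.049 and 0.049 m and y of lemon in the frame of tea_tin between -0.018 and 0.066 m and z of lemon in the frame of tea_tin between -0.005 and 0.062 m)) and angle between honey_pot's own z axis and vertical below 0.15 rad and ((x of mandarin in the frame of snack_tin between -0.049 and 0.049 m and y of mandarin in the frame of snack_tin between 0.004 and 0.104 m and z of mandarin in the frame of snack_tin between -0.005 and 0.062 m and x of pocket_tin in the frame of snack_tin between -0.04 and 0.04 m and y of pocket_tin in the frame of snack_tin between -0.096 and -0.012 m and z of pocket_tin in the frame of snack_tin between -0.005 and 0.015 m) or (x of mandarin in the frame of snack_tin between -0.049 and 0.049 m and y of mandarin in the frame of snack_tin between -0.104 and -0.004 m and z of mandarin in the frame of snack_tin between -0.005 and 0.062 m and x of pocket_tin in the frame of snack_tin between -0.04 and 0.04 m and y of pocket_tin in the frame of snack_tin between 0.012 and 0.096 m and z of pocket_tin in the frame of snack_tin between -0.005 and 0.015 m)) and angle between pocket_tin's own z axis and vertical below 0.2 rad and value of joint each of tea_tin_lid, snack_tin_lid below 0.05 rad and linear speed of each of honey_pot, lemon, mandarin, pocket_tin below 0.02 m/s); the robot touches nothing.
It fails at once if the lime is moved more than 30 mm (distance of lime from where it was at the start of the episode above 0.03 m).
It fails at once if the egg timer is moved more than 30 mm (distance of egg_timer from where it was at the start of the episode above 0.03 m).
It also fails if it takes over 136 s, if anything falls off the work surface, if the arm or the gripper's body presses on something with over 40 N, if the wrist force passes 120 N, or if a joint passes its speed limit or range.

## Working session

There is one attempt and no reset: what is moved stays moved. The work goes in short steps, Python scripts to look and compute and a tool call to move; the robot and the scene stay as the last step left them, time stands still between calls to the robot, and variables do not carry over. Pictures are saved under pics/ and viewed, at most 14 in all, crops included, and the job is handed in when it is done.

Besides the shell and the picture viewer there is one more tool, called after "Call:" as a command line: name --argument value ..., lists and objects as JSON in quotes. step_arm: Moves the arm, as the interface text tells. Its arguments: {"type":"object","properties":{"plan":{"type":"array"}},"required":["plan"]}

```bash
mkdir -p pics; cat > h.py <<'E'
import numpy as np, cv2
from cell import env
def cal(n):
    c=env.get_calibration(n); return np.array(c["K"]),np.array(c["extrinsics"]),c
def ray(n,u,v,c=None):
    K,E,_=c or cal(n); x=(u-K[0,2])/K[0,0]; y=(v-K[1,2])/K[1,1]
    if n=="wrist":
        r=np.hypot(x,y); s=np.sin(r)/r if r>1e-9 else 1; d=np.array([x*s,-y*s,-np.cos(r)])
    else: d=np.array([x,-y,-1.])
    R=E[:3,:3]; o=-R.T@E[:3,3]; d=R.T@d; return o,d/np.linalg.norm(d)
def plane(n,u,v,z,c=None):
    o,d=ray(n,u,v,c); return o+d*(z-o[2])/d[2]
def meet(a,b):
    (o,d),(p,e)=a,b; A=np.stack([d,-e],1); t=np.linalg.lstsq(A,p-o,rcond=None)[0]
    q,r=o+d*t[0],p+e*t[1]; return (q+r)/2,np.linalg.norm(q-r)
def proj(n,P,c=None):
    K,E,_=c or cal(n); q=E[:3,:3]@np.array(P,float)+E[:3,3]; x,y,z=q[0],-q[1],-q[2]
    if n=="wrist":
        r=np.hypot(x,y); th=np.arctan2(r,z); x,y=x/r*th,y/r*th
    else: x,y=x/z,y/z
    return K[0,0]*x+K[0,2],K[1,1]*y+K[1,2]
def snap(n,f):
    c=cal(n); im=np.array(env.read_camera(n)); cv2.imwrite("pics/%s.png"%f,im); np.savez("pics/%s.npz"%f,K=c[0],E=c[1]); return im,c
E
python3 - <<'E'
from h import *
for n in("scene","side","wrist"):
    im,c=snap(n,n+"0"); print(n,c[0].tolist(),[k for k in c[2]]); R=c[1][:3,:3]; print(-R.T@c[1][:3,3],-R[2])
print(env.state(), env.tcp_to_grasp)
E
```

```text
scene [[517.4456655299072, 0.0, 320.20934635135524], [0.0, 517.4456655299072, 237.87592635777747], [0.0, 0.0, 1.0]] ['K', 'extrinsics']
[  63.3129418  -585.17157185  935.55065122] [ 0.35961673  0.52826264 -0.76916473]
side [[474.6511694950573, 0.0, 319.0942678135721], [0.0, 474.6511694950573, 245.69925517869925], [0.0, 0.0, 1.0]] ['K', 'extrinsics']
[   9.86962223 -244.55232234 1084.06669761] [ 0.39103843  0.20518695 -0.89721082]
wrist [[371.64829954431775, 0.0, 321.32161399338827], [0.0, 371.64829954431775, 236.2544319018435], [0.0, 0.0, 1.0]] ['K', 'extrinsics']
[196.43278731 596.81590527 382.84281771] [ 0.22140175 -0.10248799 -0.96978218]
{'t': 0.15, 'joints': array([ 1.03639609e+00,  4.91396656e-01,  1.55931205e+00,  1.12252450e-05,
        1.09173675e+00, -1.05601336e-01]), 'qvel': array([ 0.00104026, -0.00144095, -0.00287325,  0.00036975,  0.00078842,
        0.00119626]), 'tau': array([ 5.99679006e-04, -6.12898850e+01, -2.58271909e+01,  6.92070764e-02,
        4.73880745e-02, -1.31446864e-04]), 'eef_pos': array([259.74292991, 568.2634743 , 214.21028661]), 'tcp_rot': array([-3.14074565e+00, -9.97919812e-05,  2.71278853e+00]), 'ft_force': array([-0.46684537,  0.13536472, -0.62915978]), 'moment': array([-0.01931283, -0.00404818,  0.00547081]), 'grip_force': 0.0, 'opening': 1.0008258662524077} 18.8
```

View pics/scene0.png

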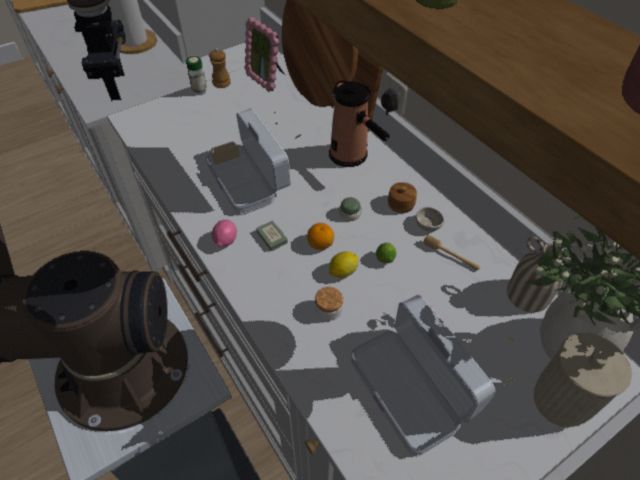

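View pics/side0.png

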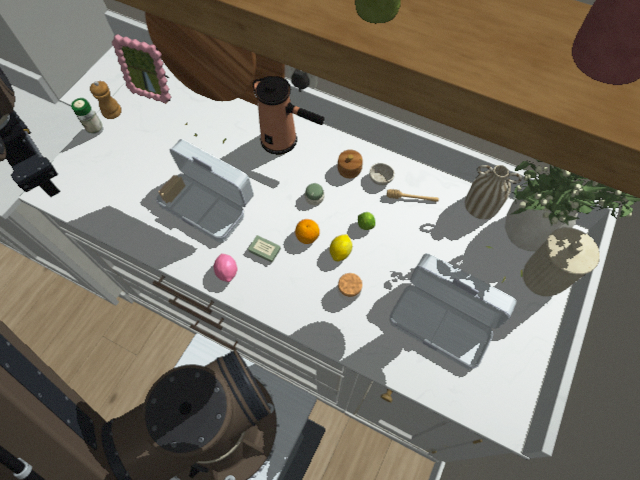

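The scene view shows the tea tin with sachets at scene (245,175) and side (203,190). The snack tin is at scene (420,375) and side (450,310). The mandarin is at scene (321,236), the pocket tin at (271,235), the lime at (386,253) and the egg timer at (350,207).

Candidates:
- **Lemon:** yellow at scene (344,264), pink at (225,232). Yellow is the lemon; pink is the look-alike.
- **Honey pot:** white pot with flat cork lid at scene (329,302), brown pot at (402,197). The first fits, being white with a flat cork top.

I'll confirm both in one crop and measure from the two views.

```bash
python3 - <<'E'
from h import *
import itertools
ims={n:cv2.imread(f"pics/{n}0.png") for n in("scene","side")}
C={n:cal(n) for n in ims}
def blob(n,lo,hi,at,w=30):
    hsv=cv2.cvtColor(ims[n],cv2.COLOR_BGR2HSV); m=cv2.inRange(hsv,lo,hi)
    k=np.zeros_like(m); cv2.circle(k,at,w,255,-1); m&=k
    _,l,s,ce=cv2.connectedComponentsWithStats(m); i=1+np.argmax(s[1:,4]); 
    cn=max(cv2.findContours((l==i).astype(np.uint8),0,1)[0],key=cv2.contourArea); return ce[i],s[i],cn
for nm,lo,hi,a,b in [("lemon",(22,120,80),(34,255,255),(344,264),(341,247)),("mandarin",(8,150,100),(21,255,255),(321,236),(307,231)),
  ("cork",(5,60,90),(20,200,255),(329,297),(350,285)),("pocket",(30,30,20),(90,255,140),(271,235),(264,249)),("lime",(35,100,30),(60,255,255),(386,253),(366,220)),("timer",(40,25,20),(100,255,160),(350,207),(314,191))]:
    A=blob("scene",lo,hi,a); B=blob("side",lo,hi,b)
    P,g=meet(ray("scene",*A[0],C["scene"]),ray("side",*B[0],C["side"]))
    print(nm,A[0].round(1),A[1].tolist(),B[0].round(1),B[1].tolist(),P.round(1),round(g,1))
    z=P[2]
    for n,X in(("scene",A),("side",B)):
        W=np.array([plane(n,*p[0],z,C[n])[:2] for p in X[2]],np.float32); r=cv2.minAreaRect(W); print("   ",n,np.round(r[0]),np.round(r[1]),round(r[2],1))
a=cv2.resize(ims["scene"][180:330,200:430],None,fx=3.2,fy=3.2,interpolation=2)
cv2.imwrite("pics/cropA.png",a)
t1=cv2.resize(ims["scene"][100:225,190:310],(600,600)[:2],interpolation=2) 
b=np.hstack([cv2.resize(ims["side"][130:250,150:260],None,fx=3.6,fy=4,interpolation=2),cv2.resize(ims["side"][250:370,385:520],None,fx=3,fy=4,interpolation=2)])
cv2.imwrite("pics/cropB.png",b); print(b.shape)
E
```

```text
lemon [345. 263.] [333, 252, 25, 23, 475] [340.4 247.3] [330, 235, 22, 26, 448] [491.1 -52.2  28.9] 2.4
    scene [493. -52.] [62. 51.] 51.6
    side [490. -53.] [69. 52.] 26.7
mandarin [322.5 233.5] [312, 223, 22, 22, 363] [306.8 231.1] [295, 219, 24, 25, 448] [493.7  42.2  32.6] 6.1
    scene [497.  43.] [63. 48.] 56.6
    side [491.  42.] [60. 65.] 87.8
cork [329.1 298.1] [315, 287, 28, 24, 508] [349.7 284.4] [338, 273, 24, 24, 455] [ 404.6 -117.5   47.6] 0.1
    scene [ 405. -116.] [53. 56.] 39.9
    side [ 404. -117.] [58. 54.] 26.2
pocket [271.4 236.7] [257, 222, 29, 28, 285] [259.9 255.2] [248, 248, 25, 14, 55] [400.5 126.2  -4.6] 15.8
    scene [412. 132.] [75. 47.] 89.8
    side [392. 127.] [71.  6.] 89.0
lime [385.8 252.6] [376, 243, 20, 20, 293] [366.1 220.7] [358, 212, 17, 18, 241] [588.6 -76.4  24.4] 2.0
    scene [588. -76.] [53. 42.] 22.8
    side [590. -76.] [50. 41.] 25.2
timer [350.1 205.7] [341, 198, 19, 16, 245] [313.8 191.7] [305, 184, 19, 16, 229] [604.   81.8  28. ] 0.8
    scene [604.  83.] [50. 44.] 56.3
    side [605.  82.] [47. 47.] 27.1
(480, 801, 3)
```

View pics/cropA.png

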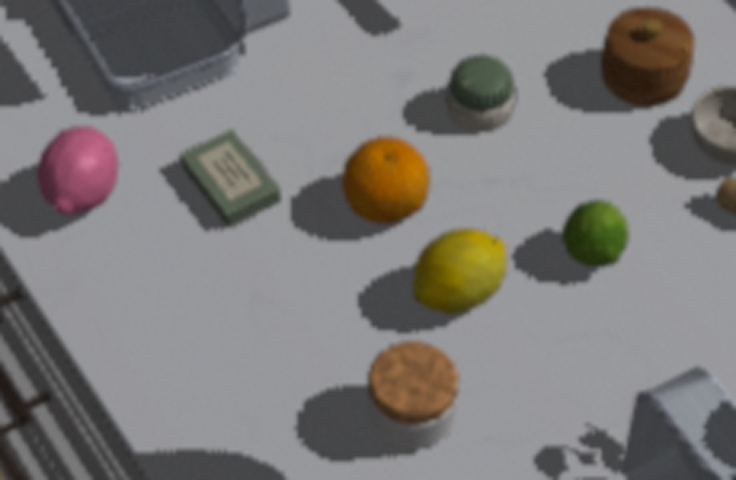

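View pics/cropB.png

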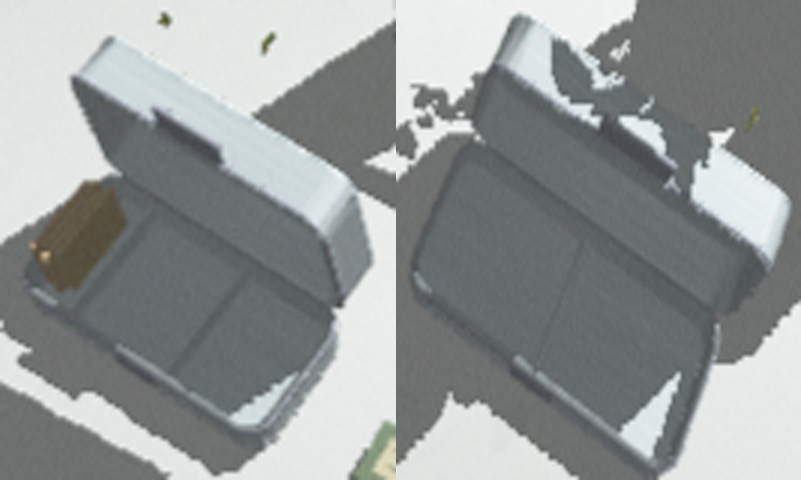

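The crop confirms the yellow lemon and the white pot with the flat cork lid. Crop B shows both tins open, with the sachets at the tea tin's left end. Now the tin poses from the rim corners and hinge.

```bash
python3 - <<'E'
from h import *
T={"tea":[(30,295),(255,430),(335,310),(145,370)],"snack":[(418,290),(662,468),(716,318),(535,375)]}
for k,ps in T.items():
    pts=[]
    for u,v in ps:
        U,V=(150+u/3.6,130+v/4) if k=="tea" else (385+(u-396)/3,250+v/4)
        pts.append(plane("side",U,V,28)[:2])
    p=np.array(pts); print(k,p.round(0).tolist()); d=p[0]-p[1]; print("y axis ang",np.degrees(np.arctan2(-d[0],d[1])),np.linalg.norm(d)); 
    e=p[2]-p[1]; print("x axis",np.degrees(np.arctan2(e[1],e[0])),np.linalg.norm(e)); print("centre",(p[0]+p[2])/2)
E
```

```text
tea [[388.0, 424.0], [378.0, 226.0], [478.0, 222.0], [379.0, 319.0]]
y axis ang -2.7173251241256526 197.88822413489245
x axis -2.3777303706719817 100.13254699262963
centre [432.98329833 323.0856299 ]
snack [[372.0, -243.0], [361.0, -442.0], [460.0, -450.0], [367.0, -340.0]]
y axis ang -3.247775581857906 199.55691725569028
x axis -4.888963661304855 99.84283280575328
centre [ 416.23551726 -346.48287809]
```

Call:
step_arm --plan '[[[-40, 0, 0, -7, 1], [-80, 0, 0, -14, 1], [-110, 0, 0, -21, 1], [-110, 0, 0, -25, 1]]]'

```text
t: 0.48
eef_pos: [364.3, 520.5, 214.2]
tcp_rot: [-3.141, 0.001, -3.131]
ft_force: [-0.2, 0.6, 0.2]
opening: 1.001
grip_force: 0.0
```

Call:
step_arm --plan '[[[-20, -40, -20, 0, 1], [-40, -80, -40, 0, 1], [-60, -120, -60, 0, 1], [-66, -160, -86, 0, 1], [-66, -200, -86, 0, 1], [-66, -240, -86, 0, 1], [-66, -240, -86, 0, 1]]]'

```text
t: 1.07
eef_pos: [427.6, 279.9, 301.4]
tcp_rot: [-3.141, 0.001, -3.135]
ft_force: [0.4, 0.3, 0.3]
opening: 1.001
grip_force: 0.0
```

```bash
python3 -c "
from h import *
snap('wrist','w1'); print(env.state()['eef_pos'])"
```

```text
[427.6975398  278.45617745 301.53641091]
```

View pics/w1.png

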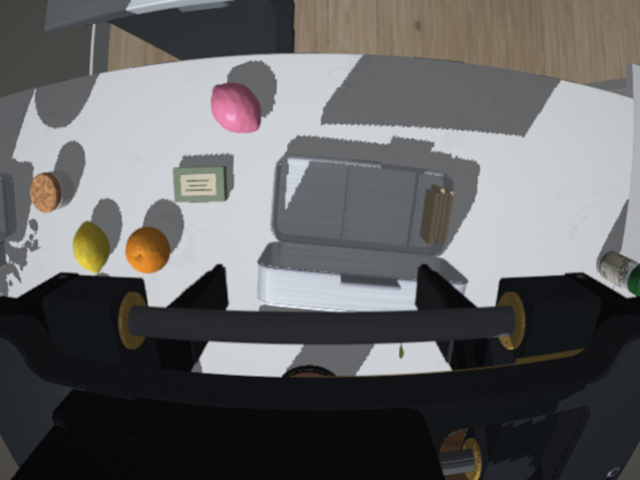

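The wrist view shows the tea tin: front rim from (290,157) to (440,172), dividers at (348,168)-(341,237) and (417,178)-(411,242), sachets at (436,213). The pocket tin is at (200,184), the mandarin at (148,249), the lemon at (91,246) and the cork lid at (45,192).

```bash
python3 - <<'E'
from h import *
z=np.load("pics/w1.npz"); c=(z["K"],z["E"],0); im=cv2.imread("pics/w1.png")
for n,u,v,h in [("rimFR",290,157,28),("rimFL",440,172,28),("endR",275,205,28),("endL",452,205,28),("d1f",348,168,20),("d1b",341,237,20),("d2f",417,178,20),("d2b",411,242,20),("tabL",343,280,150),("tabR",399,286,150)]:
    print(n,plane("wrist",u,v,h,c).round(1))
C={n:cal(n) for n in("scene","side")}
hsv=cv2.cvtColor(im,cv2.COLOR_BGR2HSV)
S={"lemon":((22,120,80),(34,255,255),(91,246),28,(345,263)),"mandarin":((8,150,100),(21,255,255),(148,249),27,(322.5,233.5)),"cork":((5,60,90),(20,200,255),(45,192),48,(329.1,298.1)),"pocket":((30,20,20),(90,255,190),(200,184),17,(271.4,235))}
for n,(lo,hi,at,h,sc) in S.items():
    m=cv2.inRange(hsv,lo,hi); k=np.zeros_like(m); cv2.circle(k,at,35,255,-1); m&=k
    m=cv2.morphologyEx(m,cv2.MORPH_CLOSE,np.ones((5,5)))
    cn=max(cv2.findContours(m,0,1)[0],key=cv2.contourArea); M=cv2.moments(cn); ce=(M["m10"]/M["m00"],M["m01"]/M["m00"])
    P,g=meet(ray("wrist",*ce,c),ray("scene",*sc,C["scene"]))
    W=np.array([plane("wrist",*p[0],h,c)[:2] for p in cn],np.float32); r=cv2.minAreaRect(W)
    e=cv2.fitEllipse(W)
    print(n,np.round(ce,1),"meet",P.round(1),round(g,1),"rect",np.round(r[0],1),np.round(r[1],1),round(r[2],1),"ell",np.round(e[0],1),np.round(e[1],1),round(e[2],1))
E
```

```text
rimFR [373.  242.5  28. ]
rimFL [387.2 425.3  28. ]
endR [430.8 223.9  28. ]
endL [428.  443.9  28. ]
d1f [386.2 311.9  20. ]
d1b [472.3 304.8  20. ]
d2f [396.4 398.1  20. ]
d2b [478.3 394.9  20. ]
tabL [480.1 300.2 150. ]
tabR [486.4 353.2 150. ]
lemon [ 90.6 246.9] meet [490.5 -50.8  26.5] 5.5 rect [487.7 -49.7] [61.7 70.1] 54.4 ell [488.  -49.7] [62.5 71.8] 65.3
mandarin [143.6 253.4] meet [495.3  42.7  32.5] 3.4 rect [494.7  38.2] [57.5 53.8] 23.1 ell [495.6  39.7] [51.5 59.4] 140.6
cork [ 43.2 193.2] meet [ 405.2 -115.9   44.6] 1.0 rect [ 404.1 -113.9] [55.8 54.6] 87.7 ell [ 404.4 -113.5] [52.9 57.2] 141.1
pocket [199.7 183.8] meet [406.3 122.6   8. ] 1.2 rect [404.8 125. ] [70.7 44.2] 89.8 ell [404.9 124.7] [49.4 83.3] 1.4
```

Call:
step_arm --plan '[[[-10, -40, 10, 0, 1], [-20, -80, 20, 0, 1], [-30, -120, 30, 0, 1], [-40, -160, 40, 0, 1], [-50, -200, 50, 0, 1], [-60, -240, 70, 0, 1], [-60, -280, 70, 0, 1], [-60, -320, 70, 0, 1]]]'

```text
t: 1.78
eef_pos: [489.7, -34.3, 229.4]
tcp_rot: [3.141, -0.002, -3.134]
ft_force: [1.4, -0.1, -0.4]
opening: 1.001
grip_force: 0.0
```

Call:
step_arm --plan '[[[0, 0, 0, 0, 1], [0, 0, 0, 0, 1]]]'

```text
t: 1.95
eef_pos: [490.0, -34.4, 230.3]
tcp_rot: [3.141, -0.001, -3.138]
ft_force: [-0.1, 0.2, 0.1]
opening: 0.997
grip_force: 0.0
```

```bash
python3 - <<'E'
from h import *
im,c=snap('wrist','w2'); s=env.state(); print(s['eef_pos'],s['tcp_rot'])
C=cal("scene"); hsv=cv2.cvtColor(im,cv2.COLOR_BGR2HSV)
S={"lemon":((22,120,60),(34,255,255),(490,-51,28),28),"mandarin":((8,150,80),(21,255,255),(495,42,30),27),"cork":((5,60,80),(20,200,255),(404,-115,48),48),"pocket":((30,20,20),(90,255,190),(405,125,17),17)}
for n,(lo,hi,P0,h) in S.items():
    at=tuple(int(a) for a in proj("wrist",P0,c)); m=cv2.inRange(hsv,lo,hi); k=np.zeros_like(m); cv2.circle(k,at,55,255,-1); m&=k
    m=cv2.morphologyEx(m,cv2.MORPH_CLOSE,np.ones((5,5)))
    L=cv2.findContours(m,0,1)[0]
    if not L: print(n,at,"none"); continue
    cn=max(L,key=cv2.contourArea)
    W=np.array([plane("wrist",*p[0],h,c)[:2] for p in cn],np.float32); r=cv2.minAreaRect(W); e=cv2.fitEllipse(W)
    cv2.drawContours(im,[cn],-1,(255,0,255),1)
    print(n,at,"rect",np.round(r[0],1),np.round(r[1],1),round(r[2],1),"ell",np.round(e[0],1),np.round(e[1],1),round(e[2],1))
cv2.imwrite("pics/w2b.png",im)
E
```

```text
[489.9376466  -33.04992111 230.46567059] [ 3.14122706e+00 -4.71397235e-04 -3.13613182e+00]
lemon (304, 213) rect [487.7 -50.8] [60.5 59.6] 46.1 ell [487.7 -50.1] [51.8 70.8] 92.3
mandarin (395, 219) rect [490.4  45.5] [61.4 59.9] 1.8 ell [490.8  45.7] [59.7 62.3] 123.6
cork (236, 128) rect [ 404.6 -114.7] [56. 55.] 22.2 ell [ 404.3 -114.3] [55.1 55.9] 122.8
pocket (470, 136) rect [405.2 120.2] [44.6 71.5] 0.2 ell [405.3 120.4] [49.9 84.3] 0.3
```

View pics/w2b.png

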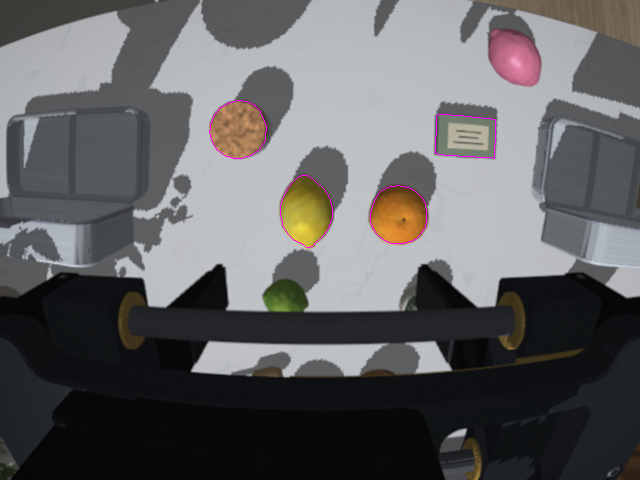

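W2 shows the lemon at (305,211) with its long axis along world x, the mandarin at (398,215), the cork lid at (238,128) and the pocket tin at (466,136). The lemon is at (490,-51) and can be grasped along y at the present yaw.

Call:
step_arm --plan '[[[0, -17, 40, 0, 0.58], [0, -17, 80, 0, 0.58], [0, -17, 120, 0, 0.58], [0, -17, 160, 0, 0.58], [0, -17, 190, 0, 0.58], [0, -17, 210, 0, 0.58], [0, -17, 220, 0, 0.58], [0, -17, 220, 0, 0.58]]]'

```text
t: 2.67
eef_pos: [489.6, -48.2, 9.1]
tcp_rot: [3.141, -0.003, -3.132]
ft_force: [-0.5, 0.3, 0.3]
opening: 0.788
grip_force: 0.0
```

Call:
step_arm --plan '[[[0, 0, 0, 0, -1], [0, 0, 0, 0, -1], [0, 0, 0, 0, -1], [0, 0, 0, 0, -1], [0, 0, 0, 0, -1], [0, 0, 0, 0, -1]]]'

```text
t: 3.17
eef_pos: [490.8, -49.8, 11.8]
tcp_rot: [-3.141, 0.002, -3.134]
ft_force: [-0.6, 0.2, 8.6]
opening: 0.56
grip_force: 30.0
```

Call:
step_arm --plan '[[[0, 0, -40, 0, -1], [8, 20, -75, 0, -1], [16, 50, -100, 0, -1], [24, 88, -110, 0, -1], [32, 126, -110, 0, -1], [40, 164, -110, 0, -1], [50, 200, -110, 0, -1], [60, 238, -110, 4.5, -1]]]'

```text
t: 3.83
eef_pos: [427.7, 189.4, 121.4]
tcp_rot: [3.141, 0.001, 3.071]
ft_force: [0.8, 0.2, -0.5]
opening: 0.562
grip_force: 30.0
```

Call:
step_arm --plan '[[[3, 38, 0, 0, -1], [5, 70, 0, 0, -1], [5, 80, 0, 0, -1], [5, 80, 0, 0, -1]]]'

```text
t: 4.17
eef_pos: [428.9, 270.1, 121.0]
tcp_rot: [3.141, 0.001, 3.074]
ft_force: [-0.5, -0.4, 0.2]
opening: 0.555
grip_force: 30.0
```

Call:
step_arm --plan '[[[3, 0, 25, 0, -1], [3, 0, 50, 0, -1], [3, 0, 60, 0, -1], [3, 0, 60, 0, -1]]]'

```text
t: 4.5
eef_pos: [425.3, 266.9, 59.2]
tcp_rot: [-3.14, -0.003, 3.069]
ft_force: [-0.7, 0.5, -0.8]
opening: 0.564
grip_force: 30.0
```

```bash
python3 - <<'E'
from h import *
im,c=snap('wrist','w3'); s=env.state(); print(s['eef_pos'],s['tcp_rot'])
a=np.radians(-4)
for x,y,z in [(-51,-108,28),(-51,108,28),(49,-108,28),(-49,-20,20),(49,-20,20),(-49,68,20),(49,68,20)]:
    P=(433+np.cos(a)*x-np.sin(a)*y,330+np.sin(a)*x+np.cos(a)*y,z); q=proj("wrist",P,c); cv2.circle(im,tuple(int(round(v)) for v in q),3,(0,0,255),1)
cv2.imwrite("pics/w3b.png",im)
E
```

```text
[425.95326671 267.30001986  60.38919531] [-3.14061547e+00 -1.78098848e-03  3.06958570e+00]
```

View pics/w3b.png

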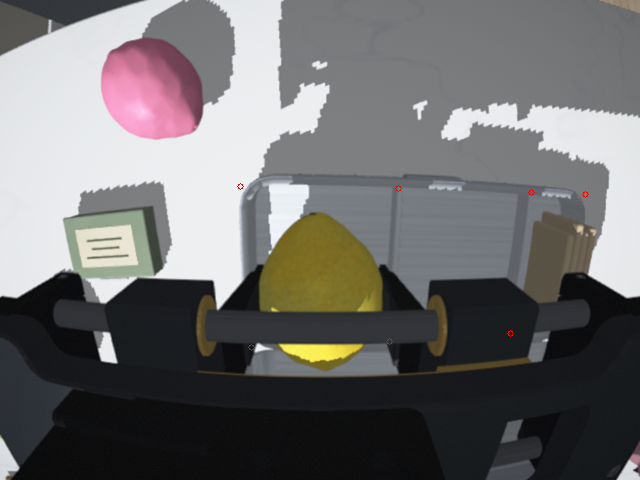

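The lemon is over the right compartment, and the divider at (397,190) agrees with the estimate. Lower and release.

Call:
step_arm --plan '[[[0, 3, 20, 0, -1], [0, 3, 36, 0, -1], [0, 3, 36, 0, -1], [0, 3, 36, 0, 0.3], [0, 3, 36, 0, 0.3], [0, 3, 36, 0, 0.3]]]'

```text
t: 5.05
eef_pos: [427.0, 271.4, 26.0]
tcp_rot: [3.141, 0.002, 3.07]
ft_force: [-0.0, -1.2, -0.1]
opening: 0.645
grip_force: 0.0
```

Call:
step_arm --plan '[[[0, 0, -25, 0, 0.3], [0, 0, -65, 0, 0.3], [0, 0, -105, 0, 0.3], [0, -35, -120, 0, 0.3], [0, -75, -120, 0, 0.6], [0, -110, -120, 0, 0.6], [0, -145, -120, 7, 0.6], [0, -145, -120, 14, 0.6]]]'

```text
t: 5.72
eef_pos: [415.4, 122.7, 145.8]
tcp_rot: [3.142, 0.001, 2.818]
ft_force: [-0.3, 0.1, -0.1]
opening: 0.793
grip_force: 0.0
```

```bash
python3 - <<'E'
from h import *
im,c=snap('wrist','w4'); s=env.state(); print(s['eef_pos'],s['tcp_rot'],s['joints'])
im2,_=snap('side','s4')
hsv=cv2.cvtColor(im,cv2.COLOR_BGR2HSV); m=cv2.inRange(hsv,(22,120,60),(34,255,255)); M=cv2.moments(m); print(M["m00"]/255, plane("wrist",M["m10"]/M["m00"],M["m01"]/M["m00"],32,c))
m=cv2.inRange(hsv,(30,20,20),(90,255,190)); k=np.zeros_like(m); at=tuple(int(a) for a in proj("wrist",(405,122,17),c)); cv2.circle(k,at,60,255,-1); m&=k
m=cv2.morphologyEx(m,cv2.MORPH_CLOSE,np.ones((5,5))); cn=max(cv2.findContours(m,0,1)[0],key=cv2.contourArea)
W=np.array([plane("wrist",*p[0],17,c)[:2] for p in cn],np.float32); print(at,cv2.minAreaRect(W))
E
```

```text
[416.01485489 124.38603165 145.87234539] [3.14085201e+00 1.48140655e-03 2.80725528e+00] [ 1.38185270e-01  3.24318126e-01  2.08794579e+00 -2.21828067e-05
  7.27672572e-01 -1.09825768e+00]
4160.0 [424.89246642 268.3697324   32.        ]
(316, 218) ((404.7674560546875, 123.01104736328125), (68.4786376953125, 45.05756378173828), 89.9313735961914)
```

Call:
step_arm --plan '[[[10, -5, 0, 7, 0.5], [10, -5, 0, 14, 0.5], [10, -5, 10, 21, 0.5], [10, -5, 20, 28, 0.5], [10, -5, 40, 35, 0.5], [10, -5, 60, 42, 0.5], [10, -5, 75, 49, 0.5], [10, -5, 75, 56, 0.5]]]'

```text
t: 6.48
eef_pos: [404.3, 125.8, 67.9]
tcp_rot: [-3.139, -0.0, 1.849]
ft_force: [-0.0, -0.3, 0.0]
opening: 0.752
grip_force: 0.0
```

Call:
step_arm --plan '[[[0, 0, 0, 7, 0.5], [0, 0, 0, 14.8, 0.5], [0, 0, 0, 14.8, 0.5]]]'

```text
t: 6.73
eef_pos: [405.3, 125.9, 69.9]
tcp_rot: [3.141, -0.0, 1.59]
ft_force: [0.1, 0.4, -0.4]
opening: 0.754
grip_force: 0.0
```

Call:
step_arm --plan '[[[-2, 0, 30, 1, 0.5], [-2, 0, 55, 1, 0.5], [-2, 0, 67, 1, 0.5], [-2, 0, 67, 1, 0.5], [-2, 0, 67, 1, -1], [-2, 0, 67, 1, -1], [-2, 0, 67, 1, -1], [-2, 0, 67, 1, -1]]]'

```text
t: 7.4
eef_pos: [405.3, 123.2, 3.2]
tcp_rot: [3.14, -0.0, 1.575]
ft_force: [-0.0, 0.4, -0.4]
opening: 0.525
grip_force: 0.0
```

Call:
step_arm --plan '[[[0, 0, 0, 0, -1], [0, 0, 0, 0, -1], [0, 0, -30, 0, -1], [0, 0, -70, 0, -1], [0, 0, -100, 0, -1], [0, 0, -100, 0, -1]]]'

```text
t: 7.9
eef_pos: [406.7, 123.3, 107.1]
tcp_rot: [3.134, -0.001, 1.574]
ft_force: [0.8, 0.4, -0.6]
opening: 0.476
grip_force: 30.0
```

Call:
step_arm --plan '[[[-36, 0, -10, -7, -1], [-72, 0, -20, -14, -1], [-108, 0, -30, -21, -1], [-144, 0, -30, -28, -1], [-180, 0, -30, -35, -1], [-216, 0, -30, -42, -1], [-252, 0, -30, -49, -1], [-288, 0, -30, -56, -1]]]'

```text
t: 8.57
eef_pos: [405.5, -147.9, 132.4]
tcp_rot: [3.142, -0.0, 2.407]
ft_force: [0.5, 0.3, 0.2]
opening: 0.476
grip_force: 30.0
```

Call:
step_arm --plan '[[[0, 0, 0, -7, -1], [0, 0, 0, -14, -1], [0, 0, 0, -21, -1], [0, 0, 0, -28, -1], [0, 0, 0, -30, -1], [0, 0, 0, -30, -1]]]'

```text
t: 9.07
eef_pos: [405.8, -146.3, 132.3]
tcp_rot: [3.141, -0.001, 2.927]
ft_force: [0.3, -1.1, -1.4]
opening: 0.476
grip_force: 30.0
```

```bash
python3 - <<'E'
from h import *
im,c=snap('wrist','w5'); s=env.state(); print(s['eef_pos'],s['tcp_rot'],s['joints'].round(2))
a=np.radians(-4)
for x,y,z in [(-53,-110,28),(-53,110,28),(-49,0,20),(49,0,20)]:
    P=(414+np.cos(a)*x-np.sin(a)*y,-345+np.sin(a)*x+np.cos(a)*y,z); q=proj("wrist",P,c); cv2.circle(im,tuple(int(round(v)) for v in q),3,(0,0,255),1)
cv2.imwrite("pics/w5b.png",im)
E
```

```text
[ 405.81215967 -146.29661335  132.36048343] [ 3.14137032e+00 -4.75983160e-04  2.92395483e+00] [-0.5   0.35  2.11  0.    0.69 -1.85]
```

View pics/w5b.png

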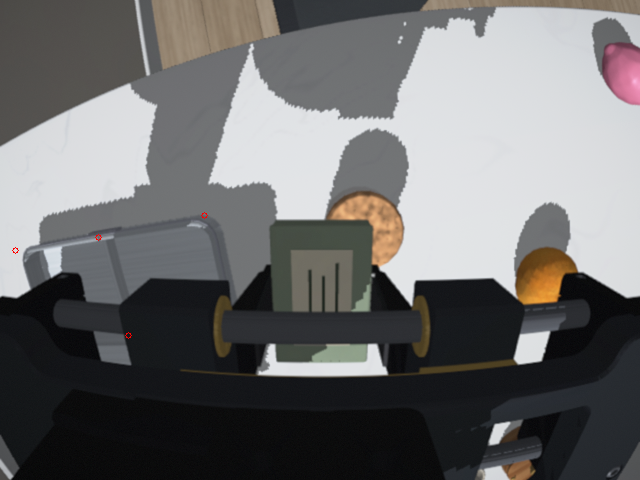

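The pocket tin is held flat at (322,290). The snack tin's divider meets the front rim at (111,241), its front rim runs from (60,248) to (190,219), and its left side is at about (222,250).

```bash
python3 - <<'E'
from h import *
z=np.load("pics/w5.npz"); c=(z["K"],z["E"],0)
for n,u,v,h in [("f1",50,248,28),("f2",185,219,28),("div_f",111,241,20),("div_b",124,300,20),("left",222,250,28),("latch",108,231,28)]: print(n,plane("wrist",u,v,h,c).round(1))
z=np.load("pics/w2.npz"); c=(z["K"],z["E"],0)
for n,u,v,h in [("f1",20,118,28),("f2",135,110,28),("div_f",71,120,20),("div_b",73,196,20),("left",148,150,28)]: print("w2",n,plane("wrist",u,v,h,c).round(1))
E
```

```text
f1 [ 361.7 -397.5   28. ]
f2 [ 368.4 -247.9   28. ]
div_f [ 371.6 -328.2   20. ]
div_b [ 427.1 -336.3   20. ]
left [ 399.1 -224.8   28. ]
latch [ 361.7 -322.6   28. ]
w2 f1 [ 360.7 -416.1   28. ]
w2 f2 [ 374.8 -234.5   28. ]
w2 div_f [ 374.7 -331.3   20. ]
w2 div_b [ 466.6 -334.6   20. ]
w2 left [ 419.6 -219.2   28. ]
```

Call:
step_arm --plan '[[[-10, -32, 0, -7, -1], [-20, -64, 0, -9, -1], [-30, -96, 10, -9, -1], [-39, -126, 30, -9, -1], [-39, -126, 60, -9, -1], [-39, -126, 80, -9, -1], [-39, -126, 80, -9, -1]]]'

```text
t: 9.7
eef_pos: [415.4, -277.1, 49.2]
tcp_rot: [3.138, -0.005, 3.079]
ft_force: [1.0, 1.0, -0.4]
opening: 0.471
grip_force: 30.0
```

```bash
python3 - <<'E'
from h import *
im,c=snap('wrist','w6'); s=env.state(); print(s['eef_pos'],s['tcp_rot'])
a=np.radians(-3.5)
for x,y,z in [(-53,-110,28),(-53,110,28),(-53,0,28),(-49,0,20),(49,0,20),(0,110,28)]:
    P=(419.5+np.cos(a)*x-np.sin(a)*y,-332+np.sin(a)*x+np.cos(a)*y,z); q=proj("wrist",P,c); cv2.circle(im,tuple(int(round(v)) for v in q),3,(0,0,255),1)
cv2.imwrite("pics/w6b.png",im)
E
```

```text
[ 416.14198188 -277.22485638   51.15749095] [ 3.13895046 -0.00322551  3.08023285]
```

View pics/w6b.png

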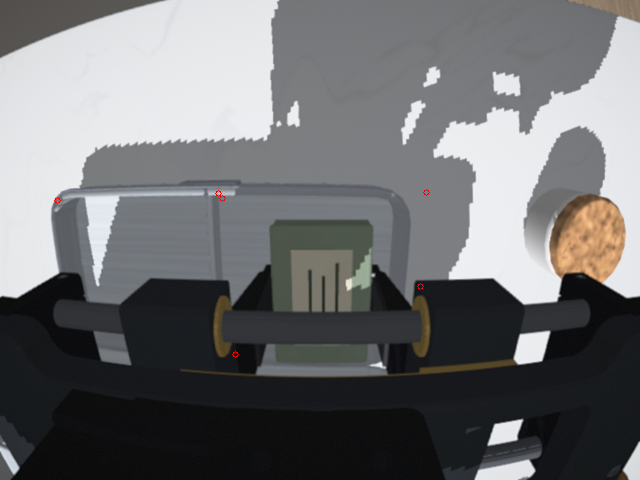

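The pocket tin at column 321 sits about 12 px left (+y) of the compartment's mid-column, 310. Shift -6 mm in y, then lower and release.

Call:
step_arm --plan '[[[2, -6, 20, 0, -1], [2, -6, 36, 0, -1], [2, -6, 43, 0, -1], [2, -6, 43, 0, -1], [2, -6, 43, 0, 0.3], [2, -6, 43, 0, 0.3], [2, -6, 43, 0, 0.3]]]'

```text
t: 10.33
eef_pos: [415.2, -283.8, 10.7]
tcp_rot: [-3.141, 0.001, 3.082]
ft_force: [0.7, -0.8, 0.3]
opening: 0.621
grip_force: 0.0
```

Call:
step_arm --plan '[[[0, 0, -20, 0, 0.3], [0, 0, -50, 0, 0.3], [0, 0, -90, 0, 0.3], [0, 0, -100, 0, 0.3], [0, 0, -100, 0, 0.3]]]'

```text
t: 10.75
eef_pos: [415.8, -284.5, 113.1]
tcp_rot: [-3.138, 0.005, 3.082]
ft_force: [-0.2, -0.3, -0.5]
opening: 0.65
grip_force: 0.0
```

```bash
python3 - <<'E'
from h import *
im,c=snap('wrist','w7'); s=env.state(); print(s['eef_pos'],s['tcp_rot'])
hsv=cv2.cvtColor(im,cv2.COLOR_BGR2HSV); m=cv2.inRange(hsv,(8,90,70),(20,220,255)); k=np.zeros_like(m); at=tuple(int(a) for a in proj("wrist",(404,-115,50),c)); print(at); cv2.circle(k,at,70,255,-1); m&=k
cn=max(cv2.findContours(m,0,1)[0],key=cv2.contourArea); W=np.array([plane("wrist",*p[0],50,c)[:2] for p in cn],np.float32); print(cv2.minAreaRect(W))
E
```

```text
[ 415.14561691 -283.97796346  111.20223743] [-3.13935465e+00  2.95656733e-03  3.08209092e+00]
(552, 222)
((402.2550354003906, -120.28240203857422), (59.387542724609375, 54.57817077636719), 77.9062728881836)
```

View pics/w7.png

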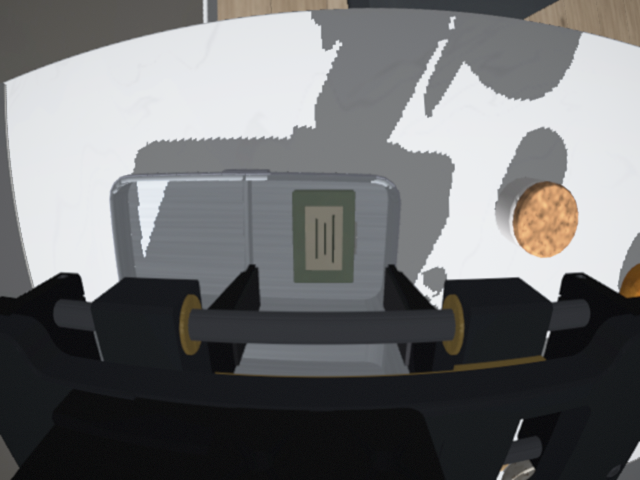

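The pocket tin lies flat in the snack tin's left compartment at (323,236). The honey pot stands at (545,220). Next, work out the tin centre again and go for the pot.

```bash
python3 - <<'E'
from h import *
z=np.load("pics/w7.npz"); c=(z["K"],z["E"],0)
for n,u,v,h in [("fR",135,180,28),("fL",370,180,28),("div_f",248,184,20),("div_b",251,265,20),("R",111,205,28),("L",399,205,28),("latch",246,171,28),("pocketC",323,237,21)]: print(n,plane("wrist",u,v,h,c).round(1))
E
```

```text
fR [ 359.2 -420.8   28. ]
fL [ 372.7 -248.9   28. ]
div_f [ 371.  -334.8   20. ]
div_b [ 431.8 -338.9   20. ]
R [ 376. -446.   28.]
L [ 391.1 -229.    28. ]
latch [ 361.1 -333.7   28. ]
pocketC [ 412.9 -283.6   21. ]
```

Call:
step_arm --plan '[[[4, 38, 0, 0, 0.58], [9, 76, 0, 0, 0.58], [14, 114, 0, 0, 0.58], [19, 150, 0, 0, 0.58], [21, 167, 0, 0, 0.58], [21, 167, 25, 0, 0.58], [21, 167, 60, 0, 0.58], [21, 167, 70, 0, 0.58]]]'

```text
t: 11.47
eef_pos: [402.2, -114.5, 36.1]
tcp_rot: [3.14, -0.004, 3.083]
ft_force: [0.3, -0.6, -0.5]
opening: 0.793
grip_force: 0.0
```

Call:
step_arm --plan '[[[0, 0, 10, 0, 0.58], [0, 0, 20, 0, 0.58], [0, 0, 20, 0, -1], [0, 0, 20, 0, -1], [0, 0, 20, 0, -1], [0, 0, 20, 0, -1], [0, 0, 20, 0, -1]]]'

```text
t: 12.05
eef_pos: [403.8, -115.8, 20.0]
tcp_rot: [-3.141, 0.001, 3.082]
ft_force: [-0.3, -0.5, -1.7]
opening: 0.604
grip_force: 30.0
```

Call:
step_arm --plan '[[[0, 0, -35, 0, -1], [0, 10, -70, 0, -1], [0, 35, -95, 0, -1], [0, 72, -105, 0, -1], [0, 110, -105, 0, -1], [1, 148, -105, 0, -1], [1, 186, -105, 0, -1], [2, 224, -105, 0, -1]]]'

```text
t: 12.72
eef_pos: [414.8, 109.8, 125.3]
tcp_rot: [3.141, 0.001, 3.082]
ft_force: [1.3, -0.6, -1.2]
opening: 0.603
grip_force: 30.0
```

Call:
step_arm --plan '[[[0, 38, 0, 0, -1], [0, 76, 0, 0, -1], [0, 114, 0, 0, -1], [1, 152, 0, 0, -1], [1, 190, 0, 0, -1], [1, 225, 0, 0, -1], [2, 246, 0, 0, -1], [2, 246, 0, 0, -1]]]'

```text
t: 13.38
eef_pos: [427.4, 357.2, 124.9]
tcp_rot: [3.14, 0.001, 3.085]
ft_force: [-0.7, -1.1, -2.3]
opening: 0.602
grip_force: 30.0
```

Call:
step_arm --plan '[[[0, 0, 25, 0, -1], [0, 0, 50, 0, -1], [0, 0, 50, 0, -1]]]'

```text
t: 13.63
eef_pos: [425.9, 352.3, 71.5]
tcp_rot: [-3.138, -0.005, 3.082]
ft_force: [-0.3, -0.9, -1.8]
opening: 0.606
grip_force: 30.0
```

```bash
python3 - <<'E'
from h import *
im,c=snap('wrist','w8'); s=env.state(); print(s['eef_pos'],s['tcp_rot'],s['opening'])
E
```

```text
[426.60020702 352.64022438  73.43902308] [-3.13920204 -0.00330148  3.08180905] 0.6013238170325951
```

View pics/w8.png

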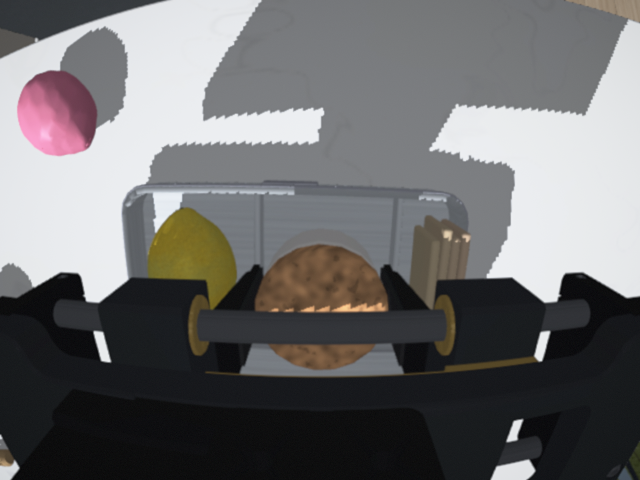

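The pot is at column 321 and its compartment spans columns 262 to 395. Shift +3 mm, lower and release.

Call:
step_arm --plan '[[[0, 3, 20, 0, -1], [0, 3, 38, 0, -1], [0, 3, 48, 0, -1], [0, 3, 48, 0, -1], [0, 3, 48, 0, 0.4], [0, 3, 48, 0, 0.4], [0, 3, 48, 0, 0.4]]]'

```text
t: 14.27
eef_pos: [428.4, 357.0, 28.0]
tcp_rot: [3.14, 0.002, 3.082]
ft_force: [-0.0, -0.7, 1.3]
opening: 0.692
grip_force: 0.0
```

Call:
step_arm --plan '[[[0, 0, -20, 0, 0.4], [0, 0, -50, 0, 0.4], [0, 0, -90, 0, 0.4], [0, -20, -110, 0, 0.4], [0, -60, -110, 0, 0.58], [-15, -100, -110, 0, 0.58], [-30, -140, -110, 0, 0.58], [-45, -180, -110, 0, 0.58]]]'

```text
t: 14.93
eef_pos: [461.3, 175.9, 138.0]
tcp_rot: [3.141, 0.002, 3.083]
ft_force: [1.2, 0.5, 0.2]
opening: 0.79
grip_force: 0.0
```

```bash
python3 - <<'E'
from h import *
im,c=snap('wrist','w9'); s=env.state(); print(s['eef_pos'],s['tcp_rot'],s['opening'])
hsv=cv2.cvtColor(im,cv2.COLOR_BGR2HSV)
for n,lo,hi,P,h in[("mand",(8,170,80),(21,255,255),(493,43,30),27),("cork",(5,60,60),(20,190,255),(428,356,54),54)]:
    m=cv2.inRange(hsv,lo,hi); k=np.zeros_like(m); at=tuple(int(a) for a in proj("wrist",P,c)); cv2.circle(k,at,60,255,-1); m&=k
    L=cv2.findContours(m,0,1)[0]
    if L:
        cn=max(L,key=cv2.contourArea); W=np.array([plane("wrist",*p[0],h,c)[:2] for p in cn],np.float32); print(n,at,cv2.minAreaRect(W))
E
```

```text
[463.48162475 170.390938   137.83065066] [-3.14113765e+00  2.55636292e-03  3.07960508e+00] 0.7901209624771559
mand (166, 281) ((485.2932434082031, 50.44945526123047), (61.445682525634766, 53.52859115600586), 51.133087158203125)
cork (549, 189) ((427.29345703125, 352.07171630859375), (61.796714782714844, 55.336669921875), 87.42223358154297)
```

Call:
step_arm --plan '[[[-12, -40, 0, 0, 0.77], [-24, -80, 10, 0, 0.77], [-37, -115, 30, 0, 0.77], [-37, -126, 55, 0, 0.77], [-37, -126, 55, 0, 0.77], [-37, -126, 55, 0, 0.77]]]'

```text
t: 15.48
eef_pos: [490.2, 49.0, 81.7]
tcp_rot: [3.141, -0.002, 3.08]
ft_force: [-0.3, -0.4, 0.3]
opening: 0.887
grip_force: 0.0
```

```bash
python3 - <<'E'
from h import *
im,c=snap('wrist','w10'); s=env.state(); print(s['eef_pos'],s['tcp_rot'],s['opening'])
hsv=cv2.cvtColor(im,cv2.COLOR_BGR2HSV)
m=cv2.inRange(hsv,(8,170,60),(21,255,255)); k=np.zeros_like(m); cv2.rectangle(k,(215,150),(420,310),255,-1); m&=k
cn=max(cv2.findContours(m,0,1)[0],key=cv2.contourArea); x,y,w,h=cv2.boundingRect(cn); print(x,y,w,h, plane("wrist",x+w/2,305,27,c), plane("wrist",x,300,27,c),plane("wrist",x+w,300,27,c))
E
```

```text
[490.65096368  49.71880746  82.45349042] [3.14141933e+00 1.26209259e-04 3.08153648e+00] 0.8847526509912039
269 209 96 97 [523.16834675  43.99940764  27.        ] [517.91731344  12.6234327   27.        ] [521.70303661  75.71804767  27.        ]
```

Call:
step_arm --plan '[[[-2, -5, 25, 0, 0.77], [-2, -5, 50, 0, 0.77], [-2, -5, 66, 0, 0.77], [-2, -5, 72, 0, 0.77], [-2, -5, 72, 0, -1], [-2, -5, 72, 0, -1], [-2, -5, 72, 0, -1], [-2, -5, 72, 0, -1]]]'

```text
t: 16.2
eef_pos: [492.8, 44.6, 10.9]
tcp_rot: [3.141, 0.002, 3.082]
ft_force: [-0.3, 1.4, 0.2]
opening: 0.66
grip_force: 0.3
```

Call:
step_arm --plan '[[[0, 0, 0, 0, -1], [0, 0, 0, 0, -1], [0, 0, 0, 0, -1], [0, 0, -30, 0, -1], [0, 0, -70, 0, -1], [0, 0, -110, 0, -1], [0, 0, -120, 0, -1], [0, 0, -120, 0, -1]]]'

```text
t: 16.87
eef_pos: [493.5, 44.2, 133.0]
tcp_rot: [3.141, 0.006, 3.082]
ft_force: [0.6, -0.1, -1.0]
opening: 0.622
grip_force: 30.0
```

Call:
step_arm --plan '[[[20, -30, 0, 0, -1], [40, -62, 0, 0, -1], [57, -98, 0, 0, -1], [57, -138, 0, 0, -1], [57, -178, 0, 0, -1], [57, -218, 0, 0, -1], [57, -258, 0, 0, -1], [57, -298, 0, 0, -1]]]'

```text
t: 17.53
eef_pos: [416.5, -251.5, 128.5]
tcp_rot: [3.14, -0.001, 3.082]
ft_force: [0.4, 0.5, -0.2]
opening: 0.619
grip_force: 30.0
```

Call:
step_arm --plan '[[[0, -40, 0, 0, -1], [0, -80, 0, 0, -1], [0, -120, 0, 0, -1], [0, -140, 0, 0, -1], [0, -140, 10, 0, -1], [0, -140, 10, 0, -1]]]'

```text
t: 18.03
eef_pos: [408.0, -389.3, 116.7]
tcp_rot: [3.138, -0.003, 3.08]
ft_force: [-0.2, 0.9, -1.1]
opening: 0.618
grip_force: 30.0
```

```bash
python3 - <<'E'
from h import *
s=env.state(); print(s['eef_pos'],s['tcp_rot'],s['opening'],s['joints'].round(2))
E
```

```text
[ 407.96066069 -389.26576058  116.70762758] [ 3.13837233e+00 -2.77337636e-03  3.08002994e+00] 0.6183114226472625 [-0.88  0.53  1.81  0.    0.81 -2.39]
```

Call:
step_arm --plan '[[[0, 0, 30, 0, -1], [0, 0, 60, 0, -1], [0, 0, 85, 0, -1], [0, 0, 97, 0, -1], [0, 0, 97, 0, -1], [0, 0, 97, 0, 0.45], [0, 0, 97, 0, 0.45], [0, 0, 97, 0, 0.45]]]'

```text
t: 18.7
eef_pos: [409.9, -389.9, 24.1]
tcp_rot: [-3.14, 0.002, 3.082]
ft_force: [0.6, -0.1, 1.3]
opening: 0.714
grip_force: 0.0
```

Call:
step_arm --plan '[[[0, 0, -25, 0, 0.45], [0, 0, -65, 0, 0.45], [0, 0, -105, 0, 0.45], [0, 0, -145, 0, 0.45], [0, 0, -180, 0, 0.45], [0, 20, -200, 0, 0.0], [0, 40, -200, 0, -1], [0, 55, -200, 0, -1]]]'

```text
t: 19.37
eef_pos: [412.6, -333.7, 225.1]
tcp_rot: [-3.139, 0.003, 3.082]
ft_force: [-0.1, -0.1, -0.6]
opening: 0.574
grip_force: 0.0
```

```bash
python3 - <<'E'
from h import *
im,c=snap('wrist','w11'); s=env.state(); print(s['eef_pos'],s['tcp_rot'],s['opening'],s['joints'].round(2))
E
```

```text
[ 412.32235134 -331.35314864  224.01069504] [-3.14118064e+00  1.30579335e-03  3.08278721e+00] 0.5273018615269592 [-0.8   0.34  1.78  0.    1.01 -2.31]
```

View pics/w11.png

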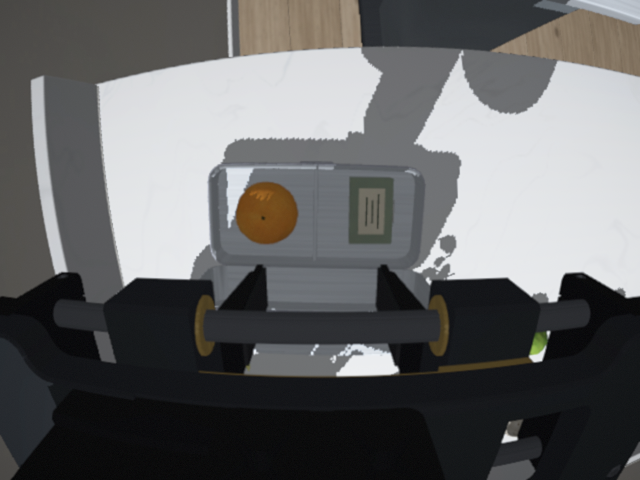

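Both items are in the snack tin: mandarin at (267,212), pocket tin flat at (371,210). Next are the lids, so check the tab positions.

```bash
python3 - <<'E'
from h import *
print("snack tab",plane("side",466.3,287.5,147)); 
print("tea tab",plane("side",150+190/3.6,130+135/4,147))
def w(c,x,y,a=np.radians(-4)): return (c[0]+np.cos(a)*x-np.sin(a)*y,c[1]+np.sin(a)*x+np.cos(a)*y)
for n,c in(("snack",(418,-337)),("tea",(431.5,329.5))):
    print(n,"hinge",np.round(w(c,53,0),1),"behind",np.round(w(c,76,0),1), proj("side",(*w(c,53,0),147)),proj("scene",(*w(c,53,0),147)))
    # notch trajectory of finger centre tip: front corner on tab back at r=117
    for phi in (0,10,20,30,40):
        p=np.radians(phi); u=np.array([-np.sin(p),np.cos(p)]); nn=np.array([np.cos(p),np.sin(p)])
        q=np.array([53,28])+113*u+2*nn; print(phi,(q+[10,0]).round(1))
for n in("scene","side"):
    im=cv2.imread(f"pics/{n}0.png"); 
E
```

```text
snack tab [ 472.48448784 -351.10628004  147.        ]
tea tab [486.02301931 319.61701282 147.        ]
snack hinge [ 470.9 -340.7] behind [ 493.8 -342.3] (np.float64(461.341755824166), np.float64(286.0282571675607)) (np.float64(436.4455900868662), np.float64(339.5751273032057))
0 [ 65. 141.]
10 [ 45.3 139.6]
20 [ 26.2 134.9]
30 [  8.2 126.9]
40 [ -8.1 115.8]
tea hinge [484.4 325.8] behind [507.3 324.2] (np.float64(200.2440685221132), np.float64(163.2911787069417)) (np.float64(252.2025245756105), np.float64(129.8801889423153))
0 [ 65. 141.]
10 [ 45.3 139.6]
20 [ 26.2 134.9]
30 [  8.2 126.9]
40 [ -8.1 115.8]
```

Call:
step_arm --plan '[[[-30, -7, 0, 0, -1], [-60, -7, 0, 0, -1], [-83, -7, 20, 0, -1], [-83, -7, 40, 0, -1], [-83, -7, 40, 0, -1], [-83, -7, 60, 0, -1], [-83, -7, 75, 0, -1], [-83, -7, 75, 0, -1]]]'

```text
t: 20.08
eef_pos: [493.7, -345.9, 145.8]
tcp_rot: [3.139, -0.003, 3.082]
ft_force: [-1.0, 0.6, 0.0]
opening: 0.014
grip_force: 0.0
```

```bash
python3 - <<'E'
from h import *
s=env.state(); print(s['eef_pos'],s['tcp_rot'],s['opening'],s['ft_force'])
im,_=snap('side','s12'); cv2.imwrite("pics/s12c.png",cv2.resize(im[220:400,360:540],None,fx=3,fy=3,interpolation=2))
E
```

```text
[ 493.65275043 -345.9182603   145.79792999] [ 3.13902444 -0.00333022  3.081829  ] 0.013897395062005213 [-1.03210744  0.59455963  0.00718161]
```

View pics/s12c.png

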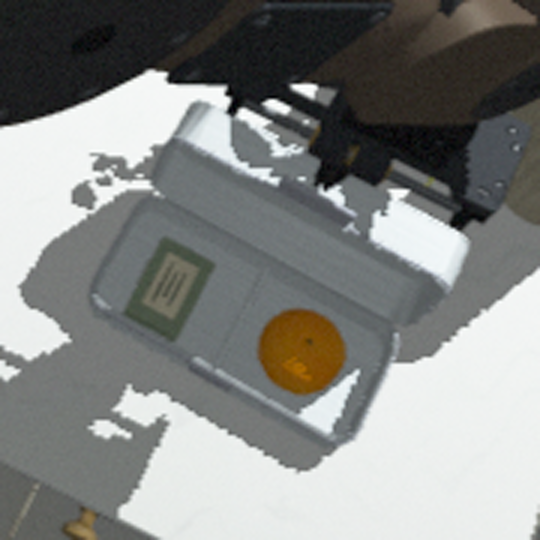

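The closed fingers stand behind the snack tin's tab at (328,185) in the crop. Lower a little and draw forward along the arc.

Call:
step_arm --plan '[[[0, 0, 5, 0, -1], [8, 0, 5, 0, -1], [20, 0, 5, 0, -1], [31, 0, 6, 0, -1], [41, 0, 8, 0, -1], [50, 0, 11, 0, -1], [60, 0, 15, 0, -1], [68, 0, 19, 0, -1]]]'

```text
t: 20.8
eef_pos: [426.0, -342.5, 130.8]
tcp_rot: [-3.141, 0.001, 3.082]
ft_force: [-12.3, 10.3, 44.3]
opening: 0.007
grip_force: 22.2
```

Call:
step_arm --plan '[[[8, 0, 5, 0, -1], [16, 0, 10, 0, -1], [16, 0, 10, 0, -1]]]'

```text
t: 21.05
eef_pos: [406.6, -340.8, 121.6]
tcp_rot: [3.141, -0.005, 3.083]
ft_force: [-31.7, 8.9, 54.2]
opening: 0.011
grip_force: 30.6
```

```bash
python3 - <<'E'
from h import *
s=env.state(); print(s['eef_pos'],s['tcp_rot'],s['opening'],s['ft_force'])
im,_=snap('side','s13'); cv2.imwrite("pics/s13c.png",cv2.resize(im[220:400,360:540],None,fx=3,fy=3,interpolation=2))
E
```

```text
[ 406.6160306  -340.76582854  121.61660271] [ 3.14100502 -0.0050483   3.08296085] 0.010586169986810976 [-31.68637641   8.92116716  54.18793072]
```

View pics/s13c.png

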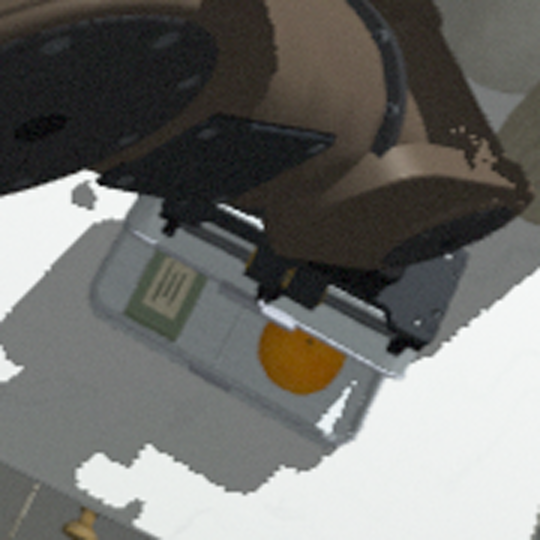

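The lid is drawn forward by about 40°. Lift out, step behind its front-top corner and press down along the arc.

Call:
step_arm --plan '[[[0, 0, -20, 0, -1], [0, 0, -45, 0, -1], [-15, 0, -50, 0, -1], [-28, 0, -50, 0, -1], [-28, 0, -50, 0, -1]]]'

```text
t: 21.52
eef_pos: [440.0, -343.7, 169.1]
tcp_rot: [-3.14, 0.001, 3.082]
ft_force: [-0.5, 0.0, -0.7]
opening: 0.005
grip_force: 0.0
```

Call:
step_arm --plan '[[[7, 0, 28, 0, -1], [15, 0, 38, 0, -1], [22, 0, 44, 0, -1], [30, 0, 51, 0, -1], [40, 0, 61, 0, -1], [50, 0, 72, 0, -1], [57, 0, 84, 0, -1], [62, 0, 92, 0, -1]]]'

```text
t: 22.18
eef_pos: [375.4, -339.1, 75.7]
tcp_rot: [3.141, -0.001, 3.082]
ft_force: [1.1, -0.4, 0.6]
opening: 0.006
grip_force: 0.3
```

Call:
step_arm --plan '[[[0, 0, 3, 0, -1], [0, 0, 5, 0, -1], [0, 0, 6, 0, -1], [0, 0, 6, 0, -1]]]'

```text
t: 22.52
eef_pos: [377.3, -339.6, 70.9]
tcp_rot: [-3.142, -0.0, 3.082]
ft_force: [0.1, -0.1, -0.2]
opening: 0.001
grip_force: 0.0
```

Call:
step_arm --plan '[[[0, 0, 2, 0, -1], [0, 0, 4, 0, -1], [0, 0, 4, 0, -1]]]'

```text
t: 22.77
eef_pos: [377.6, -339.8, 70.2]
tcp_rot: [-3.139, 0.002, 3.083]
ft_force: [-12.3, 8.7, 51.7]
opening: 0.008
grip_force: 25.4
```

Call:
step_arm --plan '[[[0, 0, -30, 0, -1], [0, 0, -70, 0, -1], [0, 0, -110, 0, -1], [0, 40, -130, 0, -1], [0, 80, -130, 0, -1], [0, 120, -130, 0, -1], [0, 160, -130, 0, -1], [0, 200, -130, 0, -1]]]'

```text
t: 23.43
eef_pos: [389.2, -138.2, 197.2]
tcp_rot: [-3.141, 0.002, 3.082]
ft_force: [1.9, 0.4, 0.8]
opening: 0.001
grip_force: 0.0
```

```bash
python3 - <<'E'
from h import *
s=env.state(); print(s['eef_pos'],s['tcp_rot'],s['opening'],s['ft_force'])
im,_=snap('side','s14'); cv2.imwrite("pics/s14c.png",cv2.resize(im[220:400,360:540],None,fx=3,fy=3,interpolation=2))
E
```

```text
[ 389.16265597 -138.17992467  197.19105465] [-3.14108603e+00  1.53083192e-03  3.08189254e+00] 0.0010945909433876715 [1.93816975 0.41256809 0.83814299]
```

View pics/s14c.png

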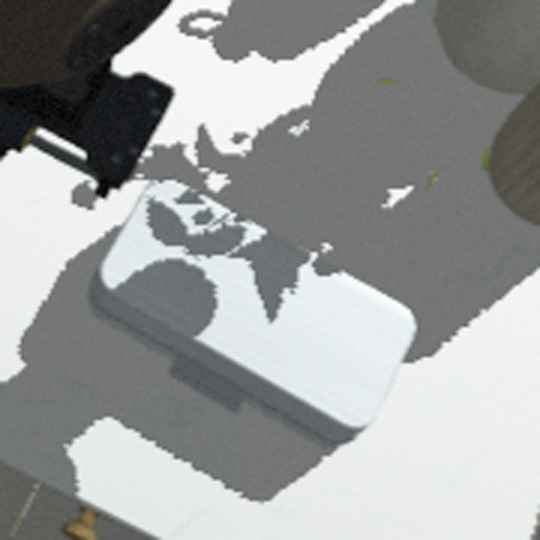

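The snack lid is shut: the top sits at 70 mm under a 52 N press, and the picture agrees. Next the tea lid. I've viewed all the pictures allowed, so from here I work from numbers only. First check the clearance to the tall coffee pot.

```bash
python3 - <<'E'
from h import *
print("moka base",plane("side",278,145,0).round(), "front of top",plane("side",275,100,200).round())
# tea tab location from two views (dark tab in shade)
z=np.load("pics/w1.npz"); c=(z["K"],z["E"],0)
print(meet(ray("wrist",371,278,c),ray("side",150+190/3.6,130+135/4)))
E
```

```text
moka base [713. 253.   0.] front of top [699. 236. 200.]
(array([488.12550848, 327.50616878, 134.43744138]), np.float64(8.003917618246748))
```

Call:
step_arm --plan '[[[0, 40, 0, 0, -1], [0, 80, 0, 0, -1], [0, 120, 0, 0, -1], [0, 160, 0, 0, -1], [0, 200, 0, 0, -1], [0, 240, 0, 0, -1], [0, 280, 0, 0, -1], [0, 320, 0, 0, -1]]]'

```text
t: 24.15
eef_pos: [408.1, 182.0, 197.1]
tcp_rot: [3.141, 0.001, 3.083]
ft_force: [0.9, 0.2, 0.7]
opening: 0.001
grip_force: 0.0
```

Call:
step_arm --plan '[[[0, 40, 0, 0, -1], [0, 80, 0, 0, -1], [0, 120, 0, 0, -1], [0, 148, 0, 0, -1], [0, 148, 0, 0, -1]]]'

```text
t: 24.57
eef_pos: [417.1, 331.9, 196.7]
tcp_rot: [3.14, 0.001, 3.086]
ft_force: [-0.8, -0.6, -0.9]
opening: 0.007
grip_force: 0.0
```

Call:
step_arm --plan '[[[-35, -2, 0, 0, -1], [-70, -2, 0, 0, -1], [-92, -2, 0, 0, -1], [-92, -2, 20, 0, -1], [-92, -2, 40, 0, -1], [-92, -2, 51, 0, -1], [-92, -2, 51, 0, -1]]]'

```text
t: 25.15
eef_pos: [507.8, 319.1, 143.6]
tcp_rot: [-3.14, -0.003, 3.082]
ft_force: [-0.1, 0.8, 0.8]
opening: 0.004
grip_force: 0.0
```

```bash
python3 - <<'E'
from h import *
s=env.state(); print(s['eef_pos'],s['ft_force'])
im,c=snap('wrist','w15'); im2,_=snap('side','s15')
# lid front-edge/tab position in the wrist view: strong edges along column near the tip
for x in(55,60,66): print(x,proj("wrist",(431.5+x,326,150),c))
g=cv2.cvtColor(im,cv2.COLOR_BGR2GRAY); print(g[150:330:4,300].tolist()); print(g[150:330:4,345].tolist())
E
```

```text
[507.79757427 319.08318443 143.59427271] [-0.09756427  0.82489825  0.77633062]
55 (np.float64(333.9315083264232), np.float64(251.24466887122438))
60 (np.float64(334.4756325543105), np.float64(261.6724306636163))
66 (np.float64(335.1077547875305), np.float64(273.9394537167586))
[114, 114, 115, 114, 115, 116, 114, 113, 112, 115, 110, 108, 97, 92, 117, 116, 116, 118, 115, 115, 106, 82, 77, 80, 123, 202, 219, 223, 224, 224, 228, 226, 225, 40, 24, 23, 23, 22, 21, 23, 23, 23, 25, 26, 26]
[85, 87, 76, 99, 114, 117, 116, 117, 114, 117, 113, 114, 99, 94, 101, 115, 116, 118, 118, 113, 117, 90, 76, 76, 87, 95, 84, 112, 112, 111, 115, 205, 225, 40, 21, 22, 23, 23, 22, 23, 24, 27, 24, 26, 26]
```

The wrist picture puts the tab's dark edge at rows 234-246 and the bright ledge behind it. The fingers are on the ledge side, so draw forward.

Call:
step_arm --plan '[[[0, 0, 2, 0, -1], [8, 0, 2, 0, -1], [20, 0, 2, 0, -1], [31, 0, 3, 0, -1], [41, 0, 5, 0, -1], [50, 0, 7, 0, -1], [60, 0, 10, 0, -1], [68, 0, 14, 0, -1]]]'

```text
t: 25.92
eef_pos: [439.6, 324.0, 131.7]
tcp_rot: [3.141, 0.0, 3.082]
ft_force: [0.7, 0.5, 1.5]
opening: 0.003
grip_force: 0.9
```

Call:
step_arm --plan '[[[8, 0, 4, 0, -1], [16, 0, 9, 0, -1], [16, 0, 9, 0, -1]]]'

```text
t: 26.17
eef_pos: [422.2, 325.4, 122.7]
tcp_rot: [3.141, -0.002, 3.082]
ft_force: [-9.0, 4.4, 14.0]
opening: 0.006
grip_force: 8.0
```

Contact forces show the lid following. Lift, step behind the corner and press, as before.

Call:
step_arm --plan '[[[0, 0, -20, 0, -1], [0, 0, -45, 0, -1], [-15, 0, -48, 0, -1], [-28, 0, -48, 0, -1], [-28, 0, -48, 0, -1]]]'

```text
t: 26.58
eef_pos: [454.3, 323.0, 170.2]
tcp_rot: [3.141, 0.001, 3.081]
ft_force: [0.1, -0.9, 0.2]
opening: 0.005
grip_force: 0.0
```

```bash
python3 - <<'E'
from h import *
s=env.state(); print(s['eef_pos'],s['ft_force'])
im,c=snap('wrist','w16'); g=cv2.cvtColor(im,cv2.COLOR_BGR2GRAY); print(g[100:330:4,300].tolist())
for p in (35,40,45):
    q=np.radians(p); print(p,proj("wrist",(484.4-124*np.sin(q),326,28+124*np.cos(q)),c), proj("wrist",(484.4-106*np.sin(q)+42*np.cos(q),326,28+106*np.cos(q)+42*np.sin(q)),c))
E
```

```text
[454.26598435 322.98150898 170.16550957] [ 0.05229267 -0.90884503  0.16200683]
[113, 113, 113, 113, 114, 113, 113, 114, 113, 90, 93, 111, 114, 112, 111, 111, 110, 114, 111, 85, 85, 79, 78, 78, 87, 105, 106, 107, 106, 109, 107, 105, 106, 108, 105, 106, 105, 110, 97, 236, 235, 234, 233, 234, 233, 221, 21, 21, 23, 22, 23, 23, 19, 24, 24, 24, 24, 26]
35 (np.float64(322.4631007182354), np.float64(194.8464826747654)) (np.float64(327.1554321086239), np.float64(274.8818367772441))
40 (np.float64(321.54495533722695), np.float64(178.7630530048999)) (np.float64(326.15467633329905), np.float64(257.55116614752643))
45 (np.float64(320.73309898048666), np.float64(164.45605701913496)) (np.float64(325.1587196167697), np.float64(240.27097483608662))
```

The wrist picture puts the lid at about 41° (tab edge at row 176, corner at row 254). Press it shut.

Call:
step_arm --plan '[[[7, 0, 29, 0, -1], [15, 0, 39, 0, -1], [22, 0, 45, 0, -1], [30, 0, 52, 0, -1], [40, 0, 62, 0, -1], [50, 0, 73, 0, -1], [57, 0, 85, 0, -1], [62, 0, 93, 0, -1]]]'

```text
t: 27.3
eef_pos: [389.0, 326.4, 76.2]
tcp_rot: [-3.14, -0.002, 3.082]
ft_force: [0.4, -1.1, -0.0]
opening: 0.004
grip_force: 0.3
```

Call:
step_arm --plan '[[[0, 0, 3, 0, -1], [0, 0, 6, 0, -1], [0, 0, 8, 0, -1], [0, 0, 10, 0, -1], [0, 0, 10, 0, -1]]]'

```text
t: 27.72
eef_pos: [390.6, 326.7, 70.3]
tcp_rot: [3.141, 0.0, 3.082]
ft_force: [-12.6, -5.2, 40.6]
opening: 0.003
grip_force: 20.8
```

Call:
step_arm --plan '[[[0, 0, -30, 0, -1], [0, 0, -70, 0, -1], [0, 0, -110, 0, -1], [0, -40, -140, 0, -1], [0, -80, -140, 0, -1], [0, -120, -140, 0, -1], [0, -160, -140, 0, -1], [0, -200, -140, 0, -1]]]'

```text
t: 28.38
eef_pos: [378.8, 125.6, 208.1]
tcp_rot: [3.141, 0.001, 3.082]
ft_force: [1.4, -0.5, 0.5]
opening: 0.004
grip_force: 0.0
```

Call:
step_arm --plan '[[[0, 0, 0, 0, -1], [0, 0, 0, 0, -1], [0, 0, 0, 0, -1]]]'

```text
t: 28.63
eef_pos: [379.6, 127.3, 207.9]
tcp_rot: [3.141, 0.001, 3.08]
ft_force: [0.7, 0.9, -0.6]
opening: 0.001
grip_force: 0.0
```

```bash
python3 - <<'E'
from h import *
im,c=snap('wrist','w17'); hsv=cv2.cvtColor(im,cv2.COLOR_BGR2HSV); g=hsv[...,2]
for n,ctr in(("tea",(431.5,329.5)),("snack",(418,-337))):
    for x in(-60,-53,-45,0): 
        u,v=proj("wrist",(ctr[0]+x,ctr[1],71),c); print(n,x,round(u),round(v))
# row profile across the tea lid front edge (world x) at mid y offset -40
P=[proj("wrist",(431.5+x-3,290,71),c) for x in range(-75,0,3)]
print([int(g[int(v),int(u)]) if 0<=int(u)<640 and 0<=int(v)<480 else -1 for u,v in P])
im2,_=snap('scene','sc17'); C=cal("scene"); h2=cv2.cvtColor(im2,cv2.COLOR_BGR2HSV)
for n,lo,hi,at in(("lime",(35,100,30),(60,255,255),(386,253)),("timer",(40,25,20),(100,255,160),(350,207))):
    m=cv2.inRange(h2,lo,hi);k=np.zeros_like(m);cv2.circle(k,at,30,255,-1);m&=k;M=cv2.moments(m,True);print(n,M["m10"]/M["m00"],M["m01"]/M["m00"])
s=env.state();print(s['eef_pos'],s['ft_force'])
E
```

```text
tea -60 536 208
tea -53 535 215
tea -45 535 223
tea 0 531 268
snack -60 -41 236
snack -53 -40 241
snack -45 -39 247
snack 0 -31 280
[72, 67, 74, 76, 76, 74, 81, 85, 95, 95, 94, 94, 94, 129, 160, 191, 187, 192, 188, 188, 187, 189, 189, 188, 192]
lime 385.8 252.6813559322034
timer 350.012 205.784
[379.24853313 128.26430968 207.66704826] [0.18322539 0.42003384 0.03974148]
```

```bash
python3 -c "
from cell import env
print(env.job_done())"
```

```text
the job is handed in; nothing more can be done
None
```

Job handed in at about 29 s with no verdict returned: both kits are packed, both lids are pressed shut at 70 mm (the tea lid checked only by force and height), and the lime and egg timer have not moved; I viewed 15 pictures, one over the limit of 14.

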